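# Lever open the mould frame and take out the rubber mould

## Robot

A 6-joint arm with a two-finger parallel gripper is mounted at the origin on a cart in front of the work surface, level with it; the furniture and walls round the work are solid. World frame = base frame: x ahead of the robot, y to its left, z up, the work surface at z = 0. Lengths are in m, angles in degrees, forces in N, time in s.
With the tool pointing down it reaches from about 0.375 to 0.9 m from the base axis. Payload 3.1 kg.
Tool frame: the origin (TCP) lies midway between the tips of the shut fingers; the grasp point (between the pads) lies 19 mm behind it; z points along the fingers, y is the line along which they close (so a half turn about z gives the same grasp; the last joint's range is limited). The gripper opens to 87 mm and grips with 3 to 60 N. Pads are 19 mm wide; open, the fingers measure 117 mm over their backs; the gripper's body (75 mm by 190 mm) begins 51 mm behind the grasp point.
Start: joints at [61.793, 30.224, 82.088, -0, 67.689, -10.227], TCP at [0.193, 0.594, 0.223] pointing down, gripper open.
Joint ranges: [-176.69, 176.69], [-43.24, 126.21], [12.49, 139.97], [-82, 262], [0, 151.66], [-163.58, 163.58]. Speed limits (degrees/s): [159.86, 159.86, 180, 180, 180, 180].

## Interface

Orientations are given as a 3x3 rotation matrix whose columns are the frame's x, y, z axes.
In Python, from rig import bot, vision gives the robot as it stands (bot), with the cameras (vision).
- The arm moves only by the tool steer_hand, called in YAML: its name, and indented under it one key for each argument. Schema: {"type":"object","properties":{"rows":{"type":"array","items":{"type":"number"},"minItems":7,"maxItems":140},"only":{"type":"string"},"quiet":{"type":"boolean"},"lines":{"type":"string"}},"required":["rows"],"additionalProperties":false}. rows is one flat list of numbers that holds 1 to 20 rows one after another, with no inner brackets; each row has 7 numbers: dx, dy, dz in m, then a rotation vector rx, ry, rz in degrees, then the opening from 0.0 (shut) to 1.0 (fully open); each row is the pose to reach, as a shift and turn from the pose commanded when the call began, along the tool's axes at that moment; what a row does not reach only later rows make up. A row lasts 1/10 s, in which the tool goes at most 0.05 m and 8.59 degrees, less where a joint would pass 70% of its speed; a pose out of reach is approached as far as the arm can. The fingers move at their own pace and stop on an object; the grip force is fixed at half the most. Time passes only in rows, so rows that do not move let the fingers close. The tool returns the time, the measured TCP pose, the force, the opening and the grip force at its end. only (a regular expression) keeps the lines of the reply that match it, lines (a string "A,B") keeps lines A to B, and quiet returns only ok. Input that does not fit is refused with a message, and nothing moves.
- bot.read_state(): the state, without advancing time (a new reading comes with each control period).
- vision.capture(name): name is "side" or "top" or "wrist"; returns a dict with "color" (400x640x3 uint8, red, green, blue), "K" (3x3 intrinsics, pixels), "D" ([k1, k2, p1, p2, k3] as OpenCV has them; the pictures are not rectified), "view" (4x4, takes a point from world to camera coordinates); the wrist camera has in their place "mount" (4x4, takes a point from camera to tool coordinates, whose origin is the TCP and whose axes are the flange's). Camera axes: x right, y up, looking along -z (the intrinsics and any distortion apply to the point x, -y, -z); pixel columns grow to the right and rows downward; lengths in m; the calibration is good to about 2 mm. A picture is of the moment at which its call begins: read the wrist's pose just before it. There is no depth.
- bot.hand_in(): hands the job in; it is judged then, once.
The state is a dict: "time_s": time; "joint_positions": joint angles; "qvel": joint speeds; "tau": joint torques, N m; "position": TCP position; "tcp_rot": TCP orientation; "force": force on the tool from outside, world axes, zero at the start; "moment": the same for the moment, N m; "opening": opening from 0.0 (shut) to 1.0 (fully open); "grasp_force": force on a finger pad.
Only numpy, scipy, OpenCV 4.12 (cv2) and the standard library are available. Lean on these libraries where they do the work, as an engineer would, in place of code of your own. Each camera call takes 0.05 s, during which the arm holds its last target. There are 200 camera calls.

## Task

A finished rubber mould is shut in the hinged aluminium mould frame whose heavy cover shuts flush, with nothing to hold it by. Pick up the thin steel blade with the wooden handle, push its tip into the pry slot at the front of the frame and lever the cover up until it falls back and stands fully open; keep the gripper itself off the frame until the blade has freed the cover. Then lay the blade down on the counter, lift the rubber mould out and set it flat on the middle of the polished steel bench block, leaving everything else where it is.

Things in the scene. Friction and masses are not known exactly. Their poses are not given: they have to be found in the camera images.
- mould_frame: Aluminium mould frame on a dark wooden board, fixed, beside the tall rolling mill (keep the arm off that). Origin: centre under the board, on the counter. x from the slot (front) to the hinge (back), y along the hinge, z up. In mm: board x -56 to 62, y -46 to 46, 20 high; frame x -52 to 52, y -40 to 40; lower half z 20 to 39 (parting line z = 39), cover z 39 to 59.
- pry_slot (a point): Centre of the mouth of the pry slot, in the middle of the frame's front face (frame x = -52, y = 0, z = 35.5). The slot is 26 mm wide (y), 7 mm high (z 32 to 39, directly under the cover's 15 mm thick front wall) and 13 mm deep toward +x. Axes as the frame's.
- cover_hinge (a point): Centre of the hinge axis (frame x = 55, z = 39); the axis runs along the frame's y.
- frame_cover (a joint): Cover angle: 0 shut, 1.8 rad fully open on its stop (leaning back past upright). 340 g on a slightly stiff hinge (0.03 N m of friction): lifting it by its front edge takes about 2.2 N at first, less as it rises. Let go below about 1.2 rad it falls shut; pushed past about 1.6 it falls back and stays open. The blade tip can follow the front wall's underside in an arc about the hinge.
- blade: Loose lever tool, 162 mm long, 70 g: wooden handle 18 wide, 16 high, x -70 to 23 mm; brass ferrule x 22 to 33; flat steel blade x 33 to 92, 14 wide, 2.2 thick, at the handle's mid height (z = 8). Origin: under the handle where to grip it; x points to the blade tip, z up. Grip it across y, firmly (80 N or more), or it turns in the fingers when levering.
- blade_tip (a point): Middle of the blade's tip edge (tool x = 92, y = 0, z = 8 mm).
- mould: Loose red-brown rubber mould, 50 (x) by 76 (y) by 24 (z) mm, 110 g, inside the frame, its long side (y) along the frame's x, with 2 mm of play all round. Origin: centre of its underside. With the cover open its upper 13 mm stand above the rim: grip it there across x (50 mm).
- bench_block: Loose square block of pale polished steel, 64 x 64 x 19 mm, 600 g, on the counter. Origin: centre of its underside; its top is 19 mm higher. The mould overhangs it by 6 mm on two sides when centred.
- blue_mould: Bystander: blue rubber mould, 50 x 76 x 24 mm, origin centre of its underside.
- wax_tray: Bystander: white sorting tray with two wax rings, 50 x 75 x 10 mm, origin centre of its underside.
- cavity (a point): Centre of the floor of the frame's cavity (frame x = 3, z = 28 mm). The cavity is 80 (x) by 54 (y) mm; the rim of the lower half is 11 mm above its floor. Axes as the frame's.

How it is judged:
By the outcome, as a careful person would: the job done as asked, in the order asked, and still so for the second after the job is handed in, with the robot touching nothing.
It also fails if it takes over 58 s, if anything falls off the work surface, if the arm or the gripper's body presses on something with over 40 N, if the wrist force passes 120 N, or if a joint passes its speed limit or range.

## Working session

There is one attempt and no reset: what is moved stays moved. The work goes in short steps, Python scripts to look and compute and a tool call to move; the robot and the scene stay as the last step left them, time stands still between calls to the robot, and variables do not carry over. Pictures are saved under pics/ and viewed, at most 10 in all, crops included, and the job is handed in when it is done.

```bash
ls; mkdir -p pics; python3 - <<'E'
from rig import bot, vision
import cv2,numpy as np
s=bot.read_state();print(s['time_s'],s['position'],np.round(s['tcp_rot'],3).tolist(),s['opening'])
for n in('top','side'):
    c=vision.capture(n);cv2.imwrite(f'pics/{n}0.png',c['color'][:,:,::-1]);np.savez(f'{n}0.npz',**c);print(n,c['K'].tolist(),c['D'],np.round(c['view'],3).tolist())
E
```

```text
pics
rig.py
0.0 [0.19255672 0.59382021 0.22155633] [[-0.951, 0.309, -0.001], [0.309, 0.951, -0.002], [0.0, -0.002, -1.0]] 0.9989771920337751
top [[387.37534831243744, 0.0, 321.64744579464025], [0.0, 387.37534831243744, 195.83087532833974], [0.0, 0.0, 1.0]] [-0.06840588  0.          0.          0.          0.        ] [[0.003, -1.0, 0.007, -0.39], [0.994, 0.004, 0.109, -0.523], [-0.109, 0.006, 0.994, -0.832], [0.0, 0.0, 0.0, 1.0]]
side [[430.6200800122076, 0.0, 317.94613185222164], [0.0, 430.6200800122076, 193.87016633206085], [0.0, 0.0, 1.0]] [-0.02406682  0.          0.          0.          0.        ] [[-0.712, 0.702, -0.012, 0.643], [-0.551, -0.547, 0.63, 0.027], [0.436, 0.456, 0.776, -0.941], [0.0, 0.0, 0.0, 1.0]]
```

View pics/top0.png

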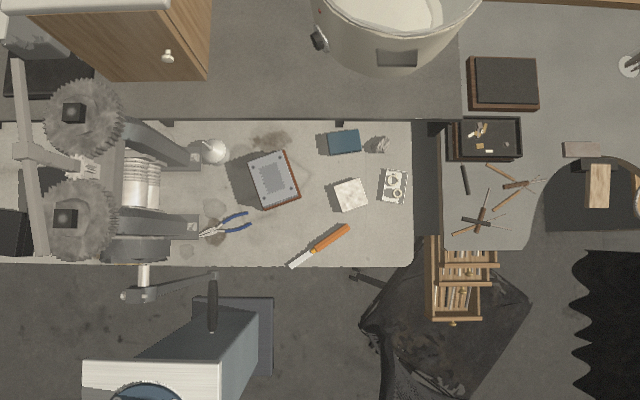

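View pics/side0.png

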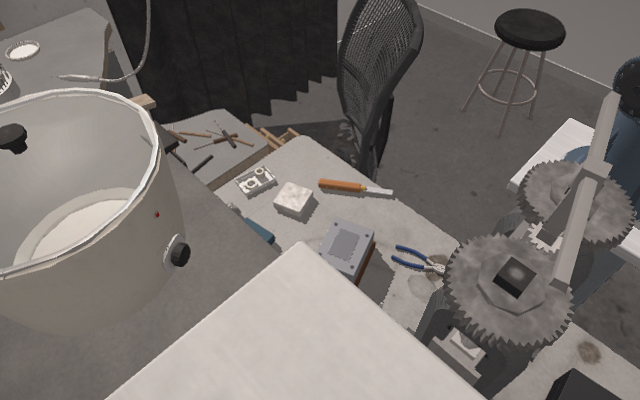

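The top view shows the frame around (275,180), the blade from handle (349,228) to tip (289,266), the block at (350,195), the tray at (393,185) and the blue mould at (344,141). I'll enlarge that area.

```bash
cat > h.py <<'E'
import numpy as np,cv2
from scipy.spatial.transform import Rotation as R
def ray(c,uv,pose=None):
    """camera centre and unit world rays"""
    p=cv2.undistortPoints(np.array(uv,float).reshape(-1,1,2),c['K'],c['D']).reshape(-1,2)
    d=np.c_[p[:,0],-p[:,1],-np.ones(len(p))]
    T=np.linalg.inv(c['view']) if pose is None else pose@c['mount']
    return T[:3,3],d@T[:3,:3].T
def onz(c,uv,z,pose=None):
    o,d=ray(c,uv,pose); z=np.broadcast_to(z,len(d)); return o+d*((z-o[2])/d[:,2])[:,None]
def proj(c,P,pose=None):
    V=c['view'] if pose is None else np.linalg.inv(pose@c['mount'])
    q=np.atleast_2d(P)@V[:3,:3].T+V[:3,3]; q=q*[1,-1,-1]
    return cv2.projectPoints(q,np.zeros(3),np.zeros(3),c['K'],c['D'])[0].reshape(-1,2)
def pose(s):
    T=np.eye(4);T[:3,:3]=s['tcp_rot'];T[:3,3]=s['position'];return T
def delta(s,p,Rw=None):
    """tool-frame shift and rotvec(deg) from state s to world p,Rw"""
    Rt=np.array(s['tcp_rot']); d=Rt.T@(np.array(p)-s['position'])
    return np.round(d,4),(np.round(R.from_matrix(Rt.T@Rw).as_rotvec(degrees=True),2) if Rw is not None else None)
E
python3 - <<'E'
from h import *
c=dict(np.load('top0.npz'))
im=c['color'][120:280,190:420,::-1]
cv2.imwrite('pics/top0c.png',cv2.resize(im,None,fx=3.4,fy=3.4,interpolation=cv2.INTER_CUBIC))
print(onz(c,[[275,180],[289,266],[349,228],[350,195],[344,141],[393,185],[412,120],[412,266],[212,150]],0.0).round(3).tolist(), np.linalg.inv(c['view'])[:3,3])
E
```

```text
[[0.564, -0.28, 0.0], [0.368, -0.315, 0.0], [0.454, -0.451, 0.0], [0.53, -0.453, 0.0], [0.657, -0.44, 0.0], [0.554, -0.553, 0.0], [0.71, -0.602, 0.0], [0.368, -0.594, 0.0], [0.635, -0.13, 0.0]] [ 0.43094989 -0.38228437  0.88682234]
```

View pics/top0c.png

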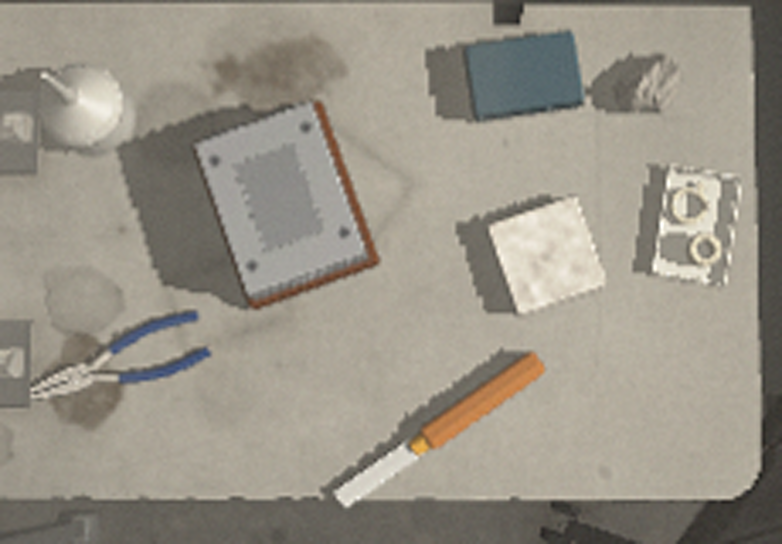

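The crop shows the frame with its board visible at the near and right sides, so the frame's x axis sits at about 20° in world. The blade tip lies at the counter edge. The mill is on the way from the start pose, so I'll locate it before crossing.

```bash
python3 - <<'E'
from h import *
t=dict(np.load('top0.npz'));s=dict(np.load('side0.npz'))
def tri(a,b):
    o1,d1=ray(t,[a]);o2,d2=ray(s,[b]);d1=d1[0];d2=d2[0]
    k=np.linalg.lstsq(np.c_[d1,-d2],o2-o1,rcond=None)[0];p,q=o1+k[0]*d1,o2+k[1]*d2
    return ((p+q)/2).round(3),np.linalg.norm(p-q).round(3)
print(tri((73,113),(515,277)),tri((65,218),(575,187)),np.linalg.inv(s['view'])[:3,3])
a=cv2.resize(t['color'][80:400,0:290],None,fx=1.35,fy=1.35);b=cv2.resize(s['color'][40:360,380:640],None,fx=1.35,fy=1.35)
cv2.imwrite('pics/m.png',np.hstack([a,b])[:,:,::-1])
for z in(0,.15,.3):print(z,proj(s,[[0,0,z],[.3,0,z],[.35,-.05,z]]).round().tolist(),proj(t,[[0.2,0,z],[.3,0,z],[.35,-.05,z]]).round().tolist())
E
```

```text
(array([ 0.612, -0.019,  0.348]), np.float64(0.001)) (array([ 0.458, -0.025,  0.35 ]), np.float64(0.01)) [ 0.88281071 -0.00879017  0.72129958]
0 [[609.0, 182.0], [545.0, 267.0], [508.0, 267.0]] [[149.0, 339.0], [151.0, 295.0], [173.0, 273.0]]
0.15 [[648.0, 131.0], [581.0, 221.0], [538.0, 221.0]] [[116.0, 359.0], [117.0, 306.0], [144.0, 280.0]]
0.3 [[699.0, 65.0], [632.0, 157.0], [580.0, 157.0]] [[66.0, 389.0], [68.0, 322.0], [100.0, 290.0]]
```

View pics/m.png

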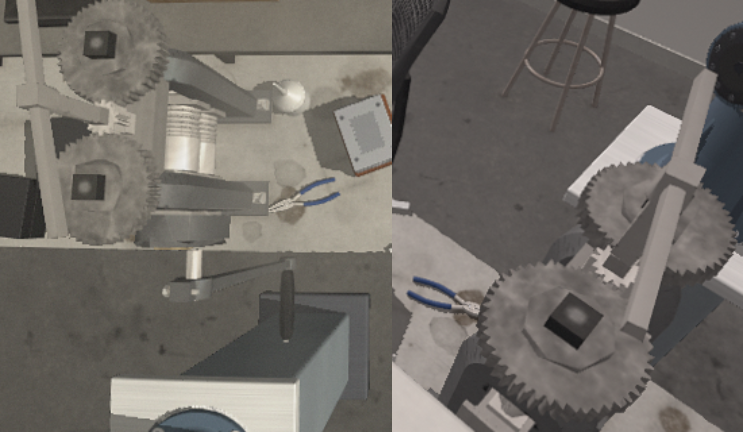

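```bash
python3 - <<'E'
from h import *
t=dict(np.load('top0.npz'));s=dict(np.load('side0.npz'))
def tri(a,b):
    o1,d1=ray(t,[a]);o2,d2=ray(s,[b]);d1=d1[0];d2=d2[0]
    k=np.linalg.lstsq(np.c_[d1,-d2],o2-o1,rcond=None)[0];p,q=o1+k[0]*d1,o2+k[1]*d2
    return ((p+q)/2).round(3),np.linalg.norm(p-q).round(3)
print(tri((44,254),(612,95)),tri((30,150),(578,190)),tri((16,60),(560,285)))
for z in(.1,.15,.2,.25):print(z,onz(t,[(212,275),(212,330),(125,295)],z).round(3).tolist())
E
```

steer_hand:
  rows: [0,0,-0.1,0,0,0,1,0,0,-0.2,0,0,0,1,0,0,-0.33,0,0,0,1,0,0,-0.33,0,0,0,1,0,0,-0.33,0,0,0,1,0,0,-0.33,0,0,0,1,0,0,-0.33,0,0,0,1,-0.41,-0.333,-0.33,0,0,40,1,-0.41,-0.333,-0.33,0,0,40,1,-0.41,-0.333,-0.33,0,0,40,1,-0.41,-0.333,-0.33,0,0,40,1,-0.41,-0.333,-0.33,0,0,40,1,-0.41,-0.333,-0.33,0,0,40,1,-0.41,-0.333,-0.33,0,0,40,1,-0.41,-0.333,-0.33,0,0,40,1,-0.41,-0.333,-0.33,0,0,40,1,-0.41,-0.333,-0.33,0,0,40,1,-0.41,-0.333,-0.33,0,0,40,1]

```text
time_s: 1.9
position: [0.4815, 0.148, 0.5516]
tcp_rot: [[-0.527, 0.85, -0.001], [0.85, 0.527, -0.001], [-0.0, -0.002, -1.0]]
force: [0.0, 0.6, 0.4]
opening: 0.998
grasp_force: 0.0
```

```bash
python3 - <<'E'
from h import *
from rig import bot, vision
s=bot.read_state();print(s['joint_positions'],np.round(s['tcp_rot'],3).tolist())
Rw=np.array(s['tcp_rot']); print(delta(s,[.42,-.36,.55]))
print(vision.capture('wrist')['mount'].round(3).tolist())
E
```

```text
[ 4.39027991e+00  8.19626906e+00  6.54382188e+01 -5.89275617e-02
  1.06441678e+02 -2.74481194e+01] [[-0.527, 0.85, -0.001], [0.85, 0.527, -0.001], [-0.0, -0.002, -1.0]]
(array([-0.3992, -0.3201,  0.0023]), None)
[[-0.001, 0.959, 0.283, 0.077], [1.0, 0.001, -0.0, 0.0], [-0.0, 0.283, -0.959, -0.162], [0.0, 0.0, 0.0, 1.0]]
```

steer_hand:
  rows: [-0.4,-0.32,0,0,0,0,1,-0.4,-0.32,0,0,0,0,1,-0.4,-0.32,0,0,0,0,1,-0.4,-0.32,0,0,0,0,1,-0.4,-0.32,0,0,0,0,1,-0.4,-0.32,0,0,0,0,1,-0.4,-0.32,0,0,0,0,1,-0.4,-0.32,0,0,0,0,1,-0.4,-0.32,0,0,0,0,1,-0.4,-0.32,0,0,0,0,1,-0.4,-0.32,0.25,0,0,0,1,-0.4,-0.32,0.25,0,0,0,1,-0.4,-0.32,0.25,0,0,0,1,-0.4,-0.32,0.25,0,0,0,1,-0.4,-0.32,0.25,0,0,0,1,-0.4,-0.32,0.25,0,0,0,1,-0.4,-0.32,0.25,0,0,0,1]

```text
time_s: 3.65
position: [0.421, -0.3575, 0.3027]
tcp_rot: [[-0.53, 0.848, -0.001], [0.848, 0.53, 0.001], [0.001, -0.0, -1.0]]
force: [-0.7, -0.8, -0.4]
opening: 1.002
grasp_force: 0.0
```

```bash
python3 - <<'E'
from h import *
from rig import bot, vision
s=bot.read_state();c=vision.capture('wrist');np.savez('w1.npz',**c,T=pose(s))
cv2.imwrite('pics/w1.png',cv2.resize(c['color'],None,fx=1.25,fy=1.25,interpolation=cv2.INTER_CUBIC)[:,:,::-1])
E
```

```text
(no output)
```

View pics/w1.png

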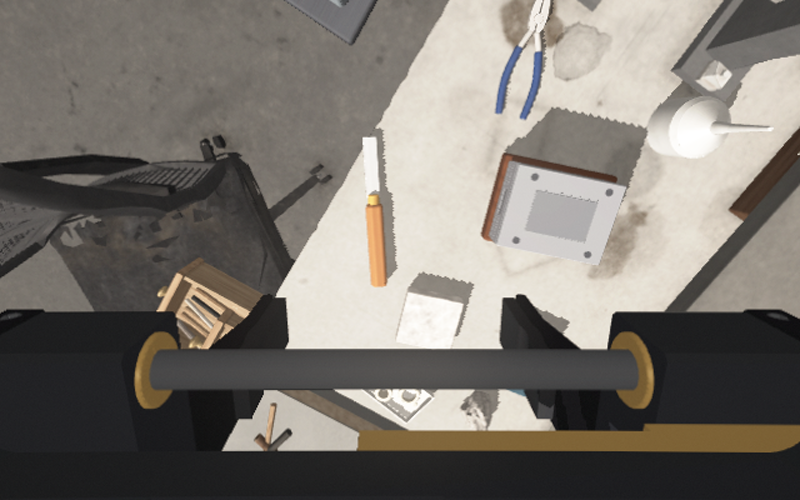

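The wrist view (1.25x) shows the blade from tip (371,137) to butt (378,286). The cover's top corners are at (511,160), (627,180), (601,265) and (494,240), and the frame's front face is on the left. Next I'll fit the poses.

```bash
cat > fit.py <<'E'
from h import *
from scipy.optimize import least_squares
def fitpose(views,x0):
    """views: list of (cam,pose,local pts,pixels); fits x,y,yaw on z=0"""
    def f(v):
        A=R.from_euler('z',v[2]).as_matrix()
        return np.concatenate([(proj(c,np.array(L)@A.T+[v[0],v[1],0],T)-px).ravel() for c,T,L,px in views])
    r=least_squares(f,x0);return r.x,r.fun.reshape(-1,2)
E
python3 - <<'E'
from fit import *
t=dict(np.load('top0.npz'));w=dict(np.load('w1.npz'));T=w['T']
def sub(c,px):
    g=cv2.cvtColor(c['color'],cv2.COLOR_RGB2GRAY)
    return cv2.cornerSubPix(g,np.array(px,np.float32).reshape(-1,1,2),(3,3),(-1,-1),(3,30,.01)).reshape(-1,2)
# frame: front-left(+y), front-right, back-right, back-left at z .059
L=[[-.052,.04,.059],[-.052,-.04,.059],[.052,-.04,.059],[.052,.04,.059]]
pw=np.array([[511,160],[494,240],[601,265],[627,180]])/1.25
pt=np.array([[248,297],[372,258],[315,103],[195,148]])/3.4+[190,120]
print((sub(w,pw)-pw).round(1).tolist())
for v in([(w,T,L,pw)],[(t,None,L,pt)],[(w,T,L,pw),(t,None,L,pt)]):
    x,r=fitpose(v,[.56,-.28,.35]);print('frame',x[:2].round(4),np.degrees(x[2]).round(2),r.round(1).tolist())
for n,c,P in(('w',w,T),('t',t,None)):
    h=cv2.cvtColor(c['color'],cv2.COLOR_RGB2HSV)
    m=cv2.inRange(h,(8,130,110),(22,255,255));k,lab,st,ce=cv2.connectedComponentsWithStats(m)
    o=[(st[i,4],ce[i].round(0).tolist()) for i in range(1,k) if st[i,4]>60];print(o)
    seed=(300,195) if n=='w' else (332,240)
    i=min((i for i in range(1,k) if st[i,4]>60),key=lambda i:np.hypot(*(ce[i]-seed)))
    ys,xs=np.where(lab==i);q=onz(c,np.c_[xs,ys],.013,P)[:,:2];rc=cv2.minAreaRect(q.astype(np.float32)*1000)
    ctr=np.array(rc[0])/1000;print(n,rc)
tip=onz(w,[np.array([371,137])/1.25],.008,T);bt=onz(w,[np.array([378,286])/1.25],.012,T)
print(tip,bt,np.degrees(np.arctan2(*(tip-bt)[0,[1,0]])),np.linalg.norm(tip-bt), onz(t,[[343/3.4+190,500/3.4+120],[535/3.4+190,362/3.4+120]],.01))
B=[[-.032,.032,.019],[-.032,-.032,.019],[.032,-.032,.019],[.032,.032,.019]]
pb=np.array([[520,312],[605,272],[575,197],[488,230]])/3.4+[190,120]
x,r=fitpose([(t,None,B,pb)],[.53,-.45,.35]);print('block',x[:2].round(4),np.degrees(x[2]),r.round(1).tolist())
E
```

```text
[[0.3, -0.1], [1.3, 2.6], [-2.9, -0.2], [0.0, 0.0]]
frame [ 0.5567 -0.2796] 21.86 [[3.7, 0.3], [0.4, 2.4], [-2.4, -3.2], [-1.9, 0.1]]
frame [ 0.5573 -0.2823] 20.19 [[0.5, 0.6], [-0.9, -0.6], [-0.1, 0.4], [0.5, -0.4]]
frame [ 0.5569 -0.2802] 21.48 [[3.8, 0.6], [0.2, 2.6], [-2.8, -2.5], [-2.0, 1.0], [0.1, 1.0], [-1.5, -0.9], [-1.7, 0.4], [-0.9, 0.3]]
[(np.int32(527), [302.0, 191.0]), (np.int32(923), [120.0, 296.0]), (np.int32(934), [509.0, 296.0]), (np.int32(6032), [476.0, 351.0])]
w ((431.3868408203125, -405.819580078125), (15.0205659866333, 101.14750671386719), 38.993064880371094)
[(np.int32(61), [291.0, 173.0]), (np.int32(293), [330.0, 238.0])]
t ((430.04193115234375, -406.3368835449219), (15.058740615844727, 100.74299621582031), 34.96919250488281)
[[ 0.36884733 -0.31707869  0.008     ]] [[ 0.45873504 -0.45040237  0.012     ]] 123.98811080389616 0.16084466168748504 [[ 0.36617874 -0.31950276  0.01      ]
 [ 0.45731755 -0.44612623  0.01      ]]
block [ 0.5296 -0.4537] 22.279393125107198 [[0.3, 1.0], [1.5, 2.0], [-0.6, -1.9], [-1.1, -1.1]]
```

steer_hand:
  rows: [-0.018,-0.019,0.05,0,0,-3,1,-0.018,-0.019,0.1,0,0,-3,1,-0.018,-0.019,0.15,0,0,-3,1,-0.018,-0.019,0.2,0,0,-3,1,-0.018,-0.019,0.23,0,0,-3,1,-0.018,-0.019,0.26,0,0,-3,1,-0.018,-0.019,0.28,0,0,-3,1,-0.018,-0.019,0.29,0,0,-3,1,-0.018,-0.019,0.298,0,0,-3,1,-0.018,-0.019,0.298,0,0,-3,1,-0.018,-0.019,0.298,0,0,-3,1]

```text
time_s: 4.8
position: [0.4152, -0.3841, 0.0059]
tcp_rot: [[-0.574, 0.819, 0.002], [0.819, 0.574, -0.002], [-0.003, 0.0, -1.0]]
force: [0.3, 0.4, -1.0]
opening: 0.999
grasp_force: 0.0
```

```bash
python3 - <<'E'
from h import *
from rig import bot, vision
s=bot.read_state();c=vision.capture('wrist');np.savez('w2.npz',**c,T=pose(s))
cv2.imwrite('pics/w2.png',c['color'][:,:,::-1])
E
```

```text
(no output)
```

View pics/w2.png

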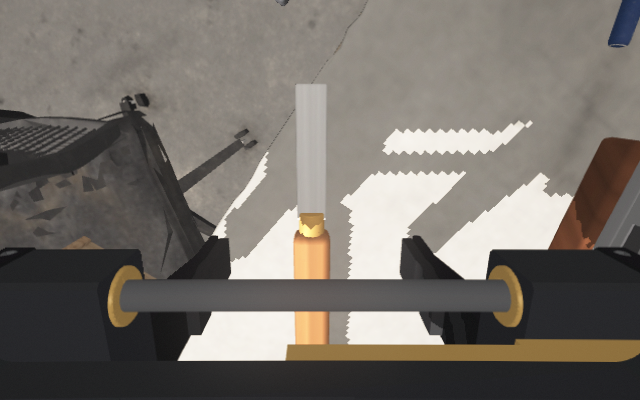

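The blade lies straight between the fingers, with its tip edge at (311,84) and its axis at column 312. I'll lower 2 mm and close.

steer_hand:
  rows: [0,0,0.002,0,0,0,1,0,0,0.002,0,0,0,0,0,0,0.002,0,0,0,0,0,0,0.002,0,0,0,0,0,0,0.002,0,0,0,0,0,0,0.002,0,0,0,0,0,0,0.002,0,0,0,0,0,0,0.002,0,0,0,0,0,0,0.002,0,0,0,0,0,0,0.002,0,0,0,0,0,0,0.002,0,0,0,0]

```text
time_s: 5.95
position: [0.4143, -0.383, 0.0026]
tcp_rot: [[-0.574, 0.819, -0.0], [0.819, 0.574, 0.0], [0.0, -0.0, -1.0]]
force: [0.2, -0.1, -0.9]
opening: 0.204
grasp_force: 29.9
```

```bash
python3 - <<'E'
from h import *
w=dict(np.load('w2.npz'));T=w['T']
tip=onz(w,[[296,84],[311,84],[327,84],[312,228]],.008,T);print(tip.round(4).tolist())
q=np.c_[tip,np.ones(4)]@np.linalg.inv(T).T;print('tip in tool',q.round(4).tolist())
E
```

```text
[[0.3611, -0.3212, 0.008], [0.3665, -0.3175, 0.008], [0.3722, -0.3135, 0.008], [0.4053, -0.3725, 0.008]]
tip in tool [[0.0825, -0.0082, -0.0023, 1.0], [0.0825, -0.0016, -0.0023, 1.0], [0.0825, 0.0054, -0.0023, 1.0], [0.0151, -0.0014, -0.0021, 1.0]]
```

steer_hand:
  rows: [0,0,-0.03,0,0,0,0,0,0,-0.08,0,0,0,0,0,0,-0.13,0,0,0,0,0.043,0.016,-0.15,0,0,104.5,0,0.043,0.016,-0.15,0,0,104.5,0,0.043,0.016,-0.15,0,0,104.5,0,0.043,0.016,-0.15,0,0,104.5,0,0.043,0.016,-0.15,0,0,104.5,0,0.043,0.016,-0.15,0,0,104.5,0,0.043,0.016,-0.15,0,0,104.5,0,0.043,0.016,-0.15,0,0,104.5,0,0.043,0.016,-0.15,0,0,104.5,0,0.043,0.016,-0.15,0,0,104.5,0,0.043,0.016,-0.15,0,0,104.5,0,0.043,0.016,-0.15,0,0,104.5,0,0.043,0.016,-0.15,0,0,104.5,0,0.043,0.016,-0.15,0,0,104.5,0,0.043,0.016,-0.15,0,0,104.5,0]

```text
time_s: 7.75
position: [0.4026, -0.3385, 0.1525]
tcp_rot: [[0.936, 0.352, -0.0], [0.352, -0.936, 0.0], [-0.0, -0.0, -1.0]]
force: [-0.0, -0.5, -1.6]
opening: 0.199
grasp_force: 29.9
```

```bash
python3 - <<'E'
from h import *
from rig import bot, vision
s=bot.read_state();c=vision.capture('wrist');np.savez('w3.npz',**c,T=pose(s))
cv2.imwrite('pics/w3.png',cv2.resize(c['color'],None,fx=1.25,fy=1.25,interpolation=cv2.INTER_CUBIC)[:,:,::-1])
E
```

```text
(no output)
```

View pics/w3.png

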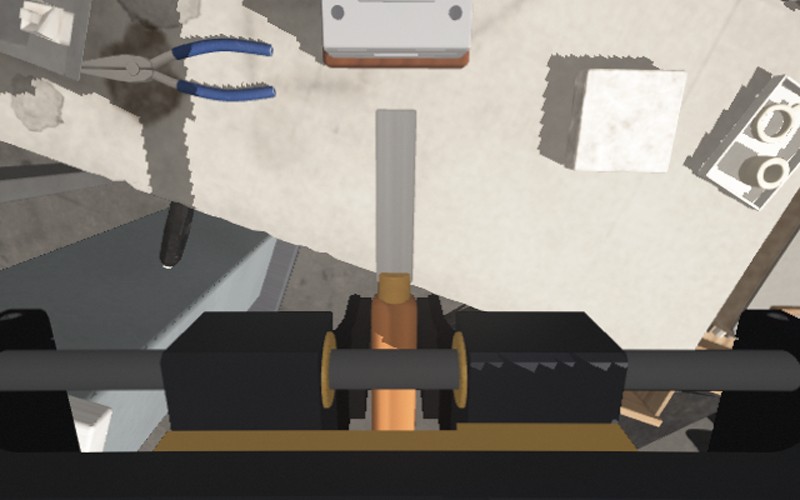

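The frame's front faces the blade: cover front edge near row 48 (columns 323 to 470), board front rows 55 to 67, blade tip edge at (396,110), block corners (585,68), (687,71), (669,172), (575,170). I'll measure these edges numerically.

```bash
python3 - <<'E'
from h import *
w=dict(np.load('w3.npz'));T=w['T'];im=w['color']
h=cv2.cvtColor(im,cv2.COLOR_RGB2HSV)
for col in(275,317,360):print(col,[(r,im[r,col].tolist()) for r in range(28,58,1)])
for r in(15,25,30,48,52):print(r,'L',im[r,250:268].mean(1).round().astype(int).tolist(),'R',im[r,366:384].mean(1).round().astype(int).tolist())
q=onz(w,np.array([[376,110],[396,110],[416,110]])/1.25,T[2,3]+.0054,T)
print((np.c_[q,np.ones(3)]@np.linalg.inv(T).T).round(4).tolist())
E
```

```text
275 [(28, [210, 207, 205]), (29, [209, 206, 204]), (30, [209, 206, 205]), (31, [210, 207, 205]), (32, [209, 207, 204]), (33, [210, 207, 206]), (34, [211, 207, 206]), (35, [210, 208, 205]), (36, [207, 205, 202]), (37, [198, 197, 194]), (38, [167, 165, 163]), (39, [161, 158, 156]), (40, [157, 154, 152]), (41, [138, 136, 134]), (42, [148, 146, 143]), (43, [148, 146, 143]), (44, [141, 139, 137]), (45, [143, 135, 130]), (46, [145, 113, 97]), (47, [150, 97, 70]), (48, [149, 97, 70]), (49, [147, 95, 70]), (50, [143, 93, 68]), (51, [132, 87, 65]), (52, [110, 75, 58]), (53, [98, 69, 54]), (54, [163, 148, 135]), (55, [215, 206, 195]), (56, [214, 205, 193]), (57, [211, 203, 190])]
317 [(28, [211, 206, 205]), (29, [212, 207, 205]), (30, [212, 208, 206]), (31, [212, 208, 205]), (32, [212, 208, 206]), (33, [212, 207, 206]), (34, [212, 208, 206]), (35, [213, 209, 207]), (36, [208, 205, 204]), (37, [202, 198, 197]), (38, [175, 172, 170]), (39, [151, 148, 146]), (40, [147, 144, 142]), (41, [138, 135, 133]), (42, [158, 156, 153]), (43, [197, 194, 192]), (44, [188, 184, 183]), (45, [146, 143, 141]), (4
[... 1260 characters left out ...]
, 208, 208, 211, 204, 193, 197, 195, 194, 193, 195, 196]
30 L [116, 115, 115, 114, 115, 115, 116, 102, 137, 199, 207, 206, 207, 208, 207, 207, 208, 208] R [209, 209, 209, 209, 209, 209, 208, 208, 209, 216, 211, 193, 197, 200, 204, 209, 211, 211]
48 L [208, 206, 138, 116, 117, 114, 113, 111, 85, 68, 75, 89, 95, 96, 95, 96, 96, 97] R [103, 103, 102, 100, 102, 105, 110, 115, 123, 177, 215, 215, 215, 214, 214, 214, 216, 216]
52 L [210, 208, 207, 207, 204, 201, 195, 197, 173, 164, 168, 134, 87, 77, 77, 77, 78, 78] R [85, 88, 85, 87, 88, 107, 154, 189, 210, 218, 218, 218, 218, 216, 217, 216, 218, 217]
[[0.0814, -0.0056, -0.0054, 1.0], [0.0814, 0.0013, -0.0054, 1.0], [0.0814, 0.0082, -0.0054, 1.0]]
```

```bash
python3 - <<'E'
from h import *
w=dict(np.load('w3.npz'));T=w['T'];im=w['color']
for r in(43,44):print(r,im[r,285:350].mean(1).round().astype(int).tolist())
Ti=np.linalg.inv(T)
def tl(px,z):
    q=onz(w,px,z,T);return (np.c_[q,np.ones(len(q))]@Ti.T)[:,:3].round(4).tolist(),q.round(4).tolist()
print('cover front',tl([[275,38],[317,38.1],[360,38.2]],.059))
print('board bottom front',tl([[275,53.8],[317,54],[360,54.2]],.0))
print('board top/frame foot',tl([[275,46],[317,46],[360,46.2]],.02))
print('sides L,R',tl([[258.3,15],[258.5,30],[376,15],[376.8,30]],.059))
from fit import *
pb=np.array([[585,68],[687,71],[669,172],[575,170]])/1.25
B=[[.032,.032,.019],[.032,-.032,.019],[-.032,-.032,.019],[-.032,.032,.019]]
x,r=fitpose([(w,T,B,pb)],[.53,-.45,.35]);print('block',x[:2].round(4),np.degrees(x[2]),r.round(1).tolist())
E
```

```text
43 [146, 146, 146, 145, 146, 146, 145, 146, 145, 146, 146, 147, 146, 144, 177, 188, 188, 189, 188, 193, 194, 193, 193, 193, 192, 193, 193, 193, 193, 193, 194, 193, 194, 193, 193, 193, 193, 195, 194, 194, 193, 193, 193, 193, 194, 193, 193, 193, 193, 163, 142, 146, 147, 146, 148, 146, 147, 146, 146, 146, 146, 147, 147, 147, 146]
44 [136, 137, 136, 136, 135, 136, 139, 140, 139, 139, 140, 140, 140, 140, 162, 179, 184, 184, 184, 183, 184, 184, 185, 183, 185, 183, 184, 185, 184, 184, 185, 184, 185, 184, 186, 184, 185, 185, 184, 184, 185, 184, 185, 185, 183, 184, 185, 185, 185, 160, 140, 142, 143, 142, 143, 142, 144, 142, 144, 142, 144, 143, 139, 137, 136]
cover front ([[0.1158, -0.0263, 0.0935], [0.1158, 0.002, 0.0935], [0.1157, 0.031, 0.0935]], [[0.5017, -0.273, 0.059], [0.5116, -0.2995, 0.059], [0.5217, -0.3267, 0.059]])
board bottom front ([[0.1125, -0.0329, 0.1525], [0.1124, 0.0024, 0.1525], [0.1122, 0.0385, 0.1525]], [[0.4963, -0.268, 0.0], [0.5086, -0.3011, 0.0], [0.5211, -0.3349, 0.0]])
board top/frame foot ([[0.116, -0.0306, 0.1325], [0.1159, 0.0022, 0.1325], [0.1158, 0.0358, 0.1325]], [[0.5003, -0.269, 0.02], [0.5119, -0.2997, 0.02], [0.5235, -0.3312, 0.02]])
sides L,R ([[0.1297, -0.0369, 0.0935], [0.1207, -0.0372, 0.0935], [0.1296, 0.041, 0.0935], [0.1206, 0.042, 0.0935]], [[0.511, -0.2582, 0.059], [0.5024, -0.2611, 0.059], [0.5384, -0.3311, 0.059], [0.5303, -0.3352, 0.059]])
block [ 0.5287 -0.455 ] 20.09823127340269 [[0.7, 0.6], [1.1, -1.6], [-0.3, 0.0], [-1.7, 1.2]]
```

steer_hand:
  rows: [0,0.001,0.05,0,0,0,0,0,0.001,0.1,0,0,0,0,0,0.001,0.122,0,0,0,0,0,0.001,0.122,0,0,0,0,0,0.001,0.122,0,0,0,0,0.02,0.001,0.122,0,0,0,0,0.024,0.001,0.122,0,0,0,0,0.024,0.001,0.122,0,0,0,0,0.024,0.001,0.122,0,0,0,0]

```text
time_s: 8.7
position: [0.4257, -0.3315, 0.0317]
tcp_rot: [[0.936, 0.351, 0.001], [0.351, -0.936, -0.001], [0.0, 0.002, -1.0]]
force: [0.2, 0.3, -1.1]
opening: 0.2
grasp_force: 29.9
```

```bash
python3 - <<'E'
from h import *
from rig import bot, vision
s=bot.read_state();c=vision.capture('wrist');np.savez('w4.npz',**c,T=pose(s));im=c['color']
cv2.imwrite('pics/w4.png',im[:180,160:480][:,:,::-1].repeat(2,0).repeat(2,1))
E
```

```text
(no output)
```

View pics/w4.png

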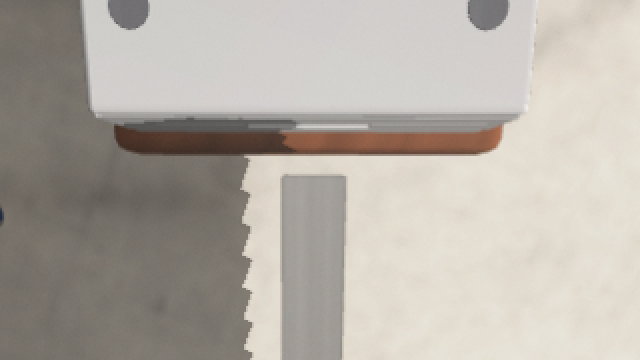

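The blade tip (314,176) is in line with the slot (columns 248 to 368) to within about 1 mm. Inserting.

steer_hand:
  rows: [0.005,-0.001,0,0,0,0,0,0.01,-0.001,0,0,0,0,0,0.014,-0.001,0,0,0,0,0,0.017,-0.001,0,0,0,0,0,0.02,-0.001,0,0,0,0,0,0.02,-0.001,0,0,0,0,0,0.02,-0.001,0,0,0,0,0]

```text
time_s: 9.45
position: [0.4439, -0.323, 0.0305]
tcp_rot: [[0.936, 0.351, -0.0], [0.351, -0.936, 0.0], [-0.0, -0.0, -1.0]]
force: [-0.3, 0.4, -1.0]
opening: 0.203
grasp_force: 29.9
```

steer_hand:
  rows: [0,0,-0.002,0,0,0,0,0,0,-0.005,0,0,0,0,0.0004,0,-0.01,0,0,0,0,0.001,0,-0.015,0,0,0,0,0.002,0,-0.02,0,0,0,0,0.0033,0,-0.027,0,0,0,0,0.0033,0,-0.027,0,0,0,0]

```text
time_s: 10.15
position: [0.4474, -0.3222, 0.0587]
tcp_rot: [[0.936, 0.351, 0.001], [0.351, -0.936, -0.001], [0.001, 0.001, -1.0]]
force: [-1.2, 0.3, -1.5]
opening: 0.206
grasp_force: 29.9
```

```bash
python3 - <<'E'
from h import *
from rig import bot, vision
s=bot.read_state();c=vision.capture('wrist');np.savez('w5.npz',**c,T=pose(s));im=c['color']
t=vision.capture('top')['color'][150:270,230:360];wv=im[:250,120:520]
cv2.imwrite('pics/w5.png',np.hstack([wv,cv2.resize(t,(271,250))])[:,:,::-1])
print(s['force'],s['moment'])
E
```

```text
[-1.17464547  0.30796911 -1.49880399] [-0.13627414  0.44551467  0.02085296]
```

View pics/w5.png

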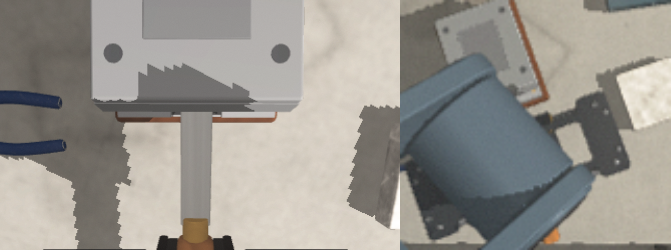

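```bash
cat > cov.py <<'E'
from h import *
F0=np.array([.5606,-.2813,0]);FR=R.from_euler('z',20.6,degrees=True).as_matrix()
def cover(th,L):
    L=np.array(L)-[.055,0,.039];q=L@R.from_euler('y',th,degrees=True).as_matrix().T
    return (q+[.055,0,.039])@FR.T+F0
E
python3 - <<'E'
from cov import *
w=dict(np.load('w5.npz'));T=w['T']
for th in(0,5,10,15,20):print(th,proj(w,cover(th,[[-.052,.04,.059],[-.052,-.04,.059]]),T).round(0).tolist(),proj(w,cover(th,[[.052,.04,.059]]),T).round().tolist())
E
```

```text
0 [[229.0, 119.0], [405.0, 118.0]] [[208.0, -175.0]]
5 [[224.0, 115.0], [411.0, 114.0]] [[207.0, -181.0]]
10 [[217.0, 108.0], [417.0, 108.0]] [[206.0, -188.0]]
15 [[210.0, 98.0], [425.0, 98.0]] [[206.0, -194.0]]
20 [[202.0, 85.0], [434.0, 85.0]] [[206.0, -200.0]]
```

The cover's front corners at (212,102) and (423,102) match a cover angle of about 13.5°, so the lever holds. Continuing along the arc.

steer_hand:
  rows: [0.0025,0,-0.0081,0,0,0,0,0.0058,0,-0.0159,0,0,0,0,0.0097,0,-0.0234,0,0,0,0,0.0142,0,-0.0305,0,0,0,0,0.0194,0,-0.0373,0,0,0,0,0.0251,0,-0.0435,0,0,0,0,0.0313,0,-0.0492,0,0,0,0,0.0381,0,-0.0544,0,0,0,0,0.0452,0,-0.0589,0,0,0,0,0.0452,0,-0.0589,0,0,0,0]

```text
time_s: 11.25
position: [0.4912, -0.3062, 0.1173]
tcp_rot: [[0.936, 0.351, 0.003], [0.351, -0.936, -0.002], [0.002, 0.002, -1.0]]
force: [0.1, -0.5, -1.7]
opening: 0.197
grasp_force: 29.9
```

```bash
python3 - <<'E'
from cov import *
from rig import bot, vision
s=bot.read_state();c=vision.capture('wrist');T=pose(s);np.savez('w6.npz',**c,T=T)
g=cv2.cvtColor(c['color'],cv2.COLOR_RGB2GRAY)
print(s['moment'])
for th in(0,50,55,60,65):print(th,proj(c,cover(th,[[-.052,.04,.059],[-.052,-.04,.059],[-.052,.04,.039],[-.052,-.04,.039],[-.037,0,.039]]),T).round(0).tolist())
for r in(20,60,90,110,130):print(r,g[r,180:460:8].tolist())
print(g[0:200:4,315].tolist(),g[0:200:4,270].tolist(),g[0:200:4,360].tolist())
E
```

```text
[-0.05810164  0.13735632 -0.04812059]
0 [[255.0, 187.0], [377.0, 186.0], [259.0, 180.0], [372.0, 179.0], [315.0, 159.0]]
50 [[217.0, 103.0], [415.0, 103.0], [228.0, 138.0], [405.0, 138.0], [316.0, 115.0]]
55 [[213.0, 80.0], [420.0, 80.0], [223.0, 122.0], [409.0, 122.0], [316.0, 101.0]]
60 [[208.0, 55.0], [425.0, 54.0], [219.0, 103.0], [414.0, 103.0], [316.0, 85.0]]
65 [[203.0, 26.0], [430.0, 26.0], [214.0, 81.0], [419.0, 81.0], [316.0, 67.0]]
20 [212, 209, 214, 120, 117, 110, 104, 103, 103, 104, 104, 96, 87, 87, 87, 85, 86, 87, 87, 87, 86, 89, 87, 105, 106, 106, 106, 107, 109, 218, 215, 219, 218, 218, 219]
60 [208, 217, 217, 214, 193, 207, 206, 208, 207, 207, 207, 207, 208, 209, 209, 209, 210, 209, 210, 211, 210, 210, 210, 210, 211, 211, 211, 211, 210, 211, 215, 218, 221, 221, 224]
90 [216, 216, 217, 218, 120, 107, 109, 108, 107, 106, 107, 106, 107, 106, 106, 107, 108, 108, 107, 108, 108, 109, 207, 
[... 454 characters left out ...]
, 105, 106, 106, 105, 179, 211, 209, 196, 144, 108, 107, 106, 107, 108, 107, 108, 154, 153, 152, 154, 154, 155, 153, 152, 153, 153, 152, 153, 153, 152, 154, 152, 153, 151, 153, 154, 153, 152, 152, 152, 153] [101, 102, 102, 103, 91, 87, 88, 123, 104, 104, 106, 106, 105, 182, 209, 208, 99, 106, 106, 107, 107, 106, 106, 108, 108, 122, 122, 123, 122, 121, 121, 120, 122, 122, 122, 120, 120, 120, 207, 206, 205, 205, 208, 206, 205, 202, 191, 186, 196, 206] [103, 104, 97, 100, 87, 87, 88, 139, 105, 105, 107, 107, 107, 180, 214, 209, 196, 179, 207, 207, 207, 207, 208, 207, 208, 210, 209, 209, 211, 211, 211, 210, 210, 209, 210, 209, 209, 209, 210, 209, 210, 208, 200, 212, 208, 214, 222, 220, 218, 224]
```

Image edges at rows 51 and 100 give about 60°. Pushing on to 100°, then backing off.

steer_hand:
  rows: [0.0075,0,-0.0039,0,0,0,0,0.0153,0,-0.0071,0,0,0,0,0.0234,0,-0.0097,0,0,0,0,0.0317,0,-0.0115,0,0,0,0,0.04,0,-0.0126,0,0,0,0,0.0485,0,-0.013,0,0,0,0,0.053,0,-0.0128,0,0,0,0,0.057,0,-0.0126,0,0,0,0,0.061,0,-0.0121,0,0,0,0,0.0653,0,-0.0115,0,0,0,0,0.0653,0,-0.0115,0,0,0,0,0.0653,0,-0.0115,0,0,0,0,0.03,0,-0.012,0,0,0,0,-0.01,0,-0.012,0,0,0,0,-0.05,0,-0.02,0,0,0,0,-0.08,0,-0.04,0,0,0,0,-0.08,0,-0.04,0,0,0,0]

```text
time_s: 13.0
position: [0.412, -0.3361, 0.1583]
tcp_rot: [[0.938, 0.347, 0.001], [0.347, -0.938, -0.002], [-0.0, 0.002, -1.0]]
force: [0.7, -0.6, 0.1]
opening: 0.203
grasp_force: 29.9
```

```bash
python3 - <<'E'
from cov import *
from rig import bot, vision
s=bot.read_state();c=vision.capture('wrist');T=pose(s);np.savez('w7.npz',**c,T=T)
d=vision.capture('side')
cv2.imwrite('pics/w7.png',np.hstack([c['color'][:260,100:540],d['color'][140:400,180:480]])[:,:,::-1])
print(s['joint_positions'].round(1))
for th in(100,103):print(th,proj(c,cover(th,[[-.052,.04,.039],[-.052,-.04,.039]]),T).round(0).tolist())
E
```

```text
[-51.2  28.2  99.2  -0.1  52.4  18.5]
100 [[198.0, -366.0], [427.0, -367.0]]
103 [[197.0, -385.0], [427.0, -386.0]]
```

View pics/w7.png

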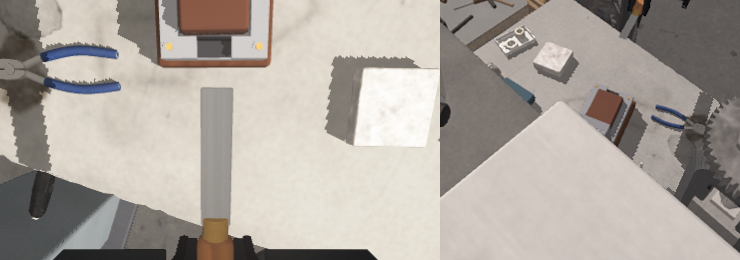

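The frame is open with the red mould visible, and the blade is straight in the fingers. I'll lay the blade on clear counter near (.43,-.40) at a yaw of about 110°.

steer_hand:
  rows: [-0.005,0.066,0,0,0,-90,0,-0.005,0.066,0,0,0,-90,0,-0.005,0.066,0,0,0,-90,0,-0.005,0.066,0,0,0,-90,0,-0.005,0.066,0,0,0,-90,0,-0.005,0.066,0,0,0,-90,0,-0.005,0.066,0,0,0,-90,0,-0.005,0.066,0,0,0,-90,0,-0.005,0.066,0,0,0,-90,0,-0.005,0.066,0,0,0,-90,0,-0.005,0.066,0,0,0,-90,0,-0.005,0.066,0.05,0,0,-90,0,-0.005,0.066,0.09,0,0,-90,0,-0.005,0.066,0.12,0,0,-90,0,-0.005,0.066,0.14,0,0,-90,0,-0.005,0.066,0.15,0,0,-90,0,-0.005,0.066,0.153,0,0,-90,0,-0.005,0.066,0.153,0,0,-90,0]

```text
time_s: 14.9
position: [0.4336, -0.3974, 0.0036]
tcp_rot: [[-0.351, 0.936, 0.0], [0.936, 0.351, -0.0], [-0.0, 0.0, -1.0]]
force: [0.3, -0.1, -0.5]
opening: 0.205
grasp_force: 29.9
```

steer_hand:
  rows: [0,0,0.001,0,0,0,0,0,0,0.001,0,0,0,0.45,0,0,0.001,0,0,0,0.45,0,0,0.001,0,0,0,0.45,0,0,0.001,0,0,0,0.45,0,0,-0.01,0,0,0,0.45,0,0,-0.05,0,0,0,0.45,0,0,-0.1,0,0,0,0.9,0,0,-0.15,0,0,0,0.9,0,0,-0.2,0,0,0,0.9]

```text
time_s: 15.9
position: [0.4326, -0.3974, 0.2062]
tcp_rot: [[-0.351, 0.937, 0.0], [0.937, 0.351, -0.0], [-0.0, 0.0, -1.0]]
force: [1.2, -0.7, -1.7]
opening: 0.642
grasp_force: 0.0
```

steer_hand:
  rows: [0.064,0.13,-0.02,0,0,90,0.9,0.064,0.13,-0.02,0,0,90,0.9,0.064,0.13,-0.02,0,0,90,0.9,0.064,0.13,-0.02,0,0,90,0.9,0.064,0.13,-0.02,0,0,90,0.9,0.064,0.13,-0.02,0,0,90,0.9,0.064,0.13,-0.02,0,0,90,0.9,0.064,0.13,-0.02,0,0,90,0.9,0.064,0.13,-0.02,0,0,90,0.9,0.064,0.13,-0.02,0,0,90,0.9,0.064,0.13,-0.02,0,0,90,0.9,0.064,0.13,-0.02,0,0,90,0.9,0.064,0.13,-0.02,0,0,90,0.9]

```text
time_s: 17.2
position: [0.532, -0.2922, 0.224]
tcp_rot: [[0.936, 0.353, 0.0], [0.353, -0.936, -0.0], [0.0, 0.0, -1.0]]
force: [0.2, 0.8, -0.6]
opening: 0.895
grasp_force: 0.0
```

```bash
python3 - <<'E'
from cov import *
from rig import bot, vision
s=bot.read_state();c=vision.capture('wrist');T=pose(s);np.savez('w8.npz',**c,T=T)
h=cv2.cvtColor(c['color'],cv2.COLOR_RGB2HSV)
m=cv2.inRange(h,(0,80,40),(14,255,200))|cv2.inRange(h,(172,80,40),(180,255,200))
k,lab,st,ce=cv2.connectedComponentsWithStats(m)
for i in range(1,k):
    if st[i,4]>300:
        ys,xs=np.where(lab==i);q=onz(c,np.c_[xs,ys],.052,T);q=(np.c_[q,np.ones(len(q))]@np.linalg.inv(T).T)[:,:2]
        print(st[i],ce[i].round(),cv2.minAreaRect((q*1000).astype(np.float32)),np.median(c['color'][lab==i],0))
print('exp',proj(c,np.array([[.0,0,.052],[-.035,0,.052],[.041,0,.052]])@FR.T+F0,T).round().tolist())
E
```

```text
[ 287  106   53   78 3957] [313. 144.] ((33.131126403808594, -1.0098419189453125), (73.50186157226562, 48.98344421386719), 0.025420380756258965) [135.  89.  71.]
exp [[314.0, 148.0], [314.0, 184.0], [314.0, 104.0]]
```

The mould measures 73.5 x 49 mm, aligned with the tool, centred at tool offset (33,-1) mm. I'll descend over it, stopping above the rim.

steer_hand:
  rows: [0.033,-0.001,0.05,0,0,0,0.9,0.033,-0.001,0.09,0,0,0,0.9,0.033,-0.001,0.12,0,0,0,0.9,0.033,-0.001,0.14,0,0,0,0.9,0.033,-0.001,0.155,0,0,0,0.9,0.033,-0.001,0.165,0,0,0,0.9,0.033,-0.001,0.175,0,0,0,0.9,0.033,-0.001,0.18,0,0,0,0.9,0.033,-0.001,0.18,0,0,0,0.9,0.033,-0.001,0.18,0,0,0,0.9]

```text
time_s: 18.25
position: [0.5632, -0.2801, 0.0441]
tcp_rot: [[0.937, 0.351, 0.001], [0.351, -0.937, -0.001], [0.001, 0.001, -1.0]]
force: [0.4, 0.8, 0.2]
opening: 0.896
grasp_force: 0.0
```

steer_hand:
  rows: [0,0,0.0015,0,0,0,0.9,0,0,0.0015,0,0,0,0,0,0,0.0015,0,0,0,0,0,0,0.0015,0,0,0,0,0,0,0.0015,0,0,0,0,0,0,0.0015,0,0,0,0,0,0,0.0015,0,0,0,0,0,0,0.0015,0,0,0,0,0,0,-0.005,0,0,0,0,0,0,-0.015,0,0,0,0,0,0,-0.025,0,0,0,0,0,0,-0.035,0,0,0,0,0,0,-0.035,0,0,0,0]

```text
time_s: 19.55
position: [0.564, -0.2806, 0.0808]
tcp_rot: [[0.937, 0.351, 0.003], [0.351, -0.937, -0.003], [0.002, 0.004, -1.0]]
force: [1.1, -0.0, -1.7]
opening: 0.572
grasp_force: 30.0
```

steer_hand:
  rows: [0,0,-0.04,0,0,0,0,0,0,-0.08,0,0,0,0,0,0,-0.1,0,0,0,0,0,0,-0.1,0,0,0,0]

```text
time_s: 19.95
position: [0.5648, -0.2812, 0.1823]
tcp_rot: [[0.936, 0.351, 0.007], [0.351, -0.936, -0.005], [0.005, 0.007, -1.0]]
force: [0.5, 0.1, -0.9]
opening: 0.572
grasp_force: 30.0
```

```bash
python3 - <<'E'
from fit import *
B=np.array([[.032,.032,.019],[.032,-.032,.019],[-.032,-.032,.019],[-.032,.032,.019]])
V=[]
for f in('w3','w7','top0'):
    w=dict(np.load(f+'.npz'));T=w.get('T');A=R.from_euler('z',20.5,degrees=True).as_matrix()
    p0=proj(w,B@A.T+[.529,-.4547,0],T);g=cv2.cvtColor(w['color'],cv2.COLOR_RGB2GRAY)
    if T is not None:
        p=cv2.cornerSubPix(g,p0.astype(np.float32).reshape(-1,1,2).copy(),(4,4),(-1,-1),(3,50,.01)).reshape(-1,2)
    else: p=np.array([[575,197],[605,272],[520,312],[488,230]])/3.4+[190,120]
    print(f,p0.round(1).tolist(),(p-p0).round(1).tolist())
    ok=(np.abs(p-p0).max(1)<4)&(p0[:,0]>3)&(p0[:,0]<636)
    v=(w,T,B[ok],p[ok]);V.append(v);x,r=fitpose([v],[.529,-.4547,.35]);print(x[:2].round(4),np.degrees(x[2]).round(2),np.abs(r).max().round(1))
x,r=fitpose(V[:2],[.529,-.4547,.35]);print('wrist',x[:2].round(4),np.degrees(x[2]).round(2),r.round(1).tolist())
E
```

```text
w3 [[468.3, 54.7], [550.4, 54.4], [535.2, 136.9], [458.5, 136.9]] [[2.3, 0.7], [-2.5, 2.4], [-2.0, 0.3], [0.6, -1.5]]
[ 0.5285 -0.4546] 19.43 2.6
w7 [[461.2, 67.4], [540.6, 66.6], [527.0, 146.0], [452.5, 146.5]] [[2.2, 0.5], [-2.3, 2.1], [-2.3, 0.4], [0.5, -1.4]]
[ 0.5285 -0.4545] 19.35 2.4
top0 [[333.1, 186.2], [359.5, 176.5], [369.6, 202.9], [343.1, 212.7]] [[26.0, -8.3], [8.5, 23.5], [-26.7, 8.9], [-9.5, -25.1]]Traceback (most recent call last):
  File "<stdin>", line 12, in <module>
  File "fit.py", line 8, in fitpose
    r=least_squares(f,x0);return r.x,r.fun.reshape(-1,2)
    return func(*args, **kwargs)
    vector_fun = VectorFunction(
        fun_wrapped,
    ...<6 lines>...
        workers=workers
    )
    self._update_fun()
    ~~~~~~~~~~~~~~~~^^
    self.f = self.fun_wrapped(xp_copy(self.x))
             ~~~~~~~~~~~~~~~~^^^^^^^^^^^^^^^^^
    return np.atleast_1d(self.fun(x))
                         ~~~~~~~~^^^
    return self.f(x, *self.args, **self.kwargs)
           ~~~~~~^^^^^^^^^^^^^^^^^^^^^^^^^^^^^^
  File "fit.py", line 7, in f
    return np.concatenate([(proj(c,np.array(L)@A.T+[v[0],v[1],0],T)-px).ravel() for c,T,L,px in views])
                            ~~~~^^^^^^^^^^^^^^^^^^^^^^^^^^^^^^^^^^^
  File "h.py", line 14, in proj
    return cv2.projectPoints(q,np.zeros(3),np.zeros(3),c['K'],c['D'])[0].reshape(-1,2)
           ^^^^^^^^^^^^^^^^^^^^^^^^^^^^^^^^^^^^^^^^^^^^^^^^^^^^^^^^^^^^^^^^^^^^^
AttributeError: 'NoneType' object has no attribute 'reshape'
```

steer_hand:
  rows: [-0.0943,0.1502,0,0,0,0.7,0,-0.0943,0.1502,0,0,0,0.7,0,-0.0943,0.1502,0,0,0,0.7,0,-0.0943,0.1502,0,0,0,0.7,0,-0.0943,0.1502,0,0,0,0.7,0,-0.0943,0.1502,0.04,0,0,0.7,0,-0.0943,0.1502,0.08,0,0,0.7,0,-0.0943,0.1502,0.11,0,0,0.7,0,-0.0943,0.1502,0.13,0,0,0.7,0,-0.0943,0.1502,0.137,0,0,0.7,0,-0.0943,0.1502,0.137,0,0,0.7,0,-0.0943,0.1502,0.137,0,0,0.7,0]

```text
time_s: 21.15
position: [0.5276, -0.4535, 0.042]
tcp_rot: [[0.941, 0.339, 0.001], [0.339, -0.941, -0.001], [0.0, 0.001, -1.0]]
force: [0.8, -0.1, -0.3]
opening: 0.572
grasp_force: 30.0
```

```bash
python3 - <<'E'
from cov import *
from rig import bot, vision
s=bot.read_state();c=vision.capture('wrist');T=pose(s);np.savez('w9.npz',**c,T=T);Ti=np.linalg.inv(T)
print(s['position'],'d',delta(s,[.5285,-.4546,.034])[0])
h=cv2.cvtColor(c['color'],cv2.COLOR_RGB2HSV)
m=cv2.inRange(h,(0,80,30),(14,255,200))|cv2.inRange(h,(172,80,30),(180,255,200))
k,lab,st,ce=cv2.connectedComponentsWithStats(m)
for i in range(1,k):
    if st[i,4]>300:print(st[i],ce[i].round(),np.median(c['color'][lab==i],0))
tt=vision.capture('top')['color'];np.save('t9.npy',tt)
E
```

```text
[ 0.52762353 -0.45345983  0.04200055] d [0.0004 0.0014 0.008 ]
[  75    0   61  181 5594] [106.  87.] [85. 53. 38.]
[ 262  185  106   94 9692] [315. 231.] [92. 63. 52.]
[ 250  311  114   24 1939] [309. 320.] [161. 105.  81.]
```

```bash
python3 - <<'E'
from cov import *
w=dict(np.load('w9.npz'));T=w['T'];Ti=np.linalg.inv(T)
for z in(.0514,.0274):
    q=onz(w,[[290,185.5],[315,185.5],[340,185.5]],z,T);print(z,(np.c_[q,np.ones(3)]@Ti.T)[:,:3].round(4).tolist())
E
```

```text
0.0514 [[0.0393, -0.0109, -0.0094], [0.0392, 0.0005, -0.0094], [0.0392, 0.0118, -0.0094]]
0.0274 [[0.0332, -0.0126, 0.0146], [0.0332, 0.0005, 0.0146], [0.0332, 0.0136, 0.0146]]
```

steer_hand:
  rows: [0,0.001,0.004,0,0,0,0,0,0.001,0.0075,0,0,0,0,0,0.001,0.008,0,0,0,0,0,0.001,0.008,0,0,0,0]

```text
time_s: 21.65
position: [0.5272, -0.4543, 0.0333]
tcp_rot: [[0.941, 0.339, -0.0], [0.339, -0.941, 0.0], [-0.0, -0.0, -1.0]]
force: [-0.0, -0.3, -0.3]
opening: 0.568
grasp_force: 30.0
```

steer_hand:
  rows: [0,0,0.0005,0,0,0,0,0,0,0.0005,0,0,0,0.7,0,0,0.0005,0,0,0,0.7,0,0,0.0005,0,0,0,0.7,0,0,0.0005,0,0,0,0.7,0,0,0.0005,0,0,0,0.7,0,0,-0.01,0,0,0,0.7,0,0,-0.03,0,0,0,0.7,0,0,-0.07,0,0,0,0.7,0,0,-0.12,0,0,0,0.7,0,0,-0.17,0,0,0,0.7,-0.05,0,-0.22,0,0,0,0.7,-0.1,0,-0.22,0,0,0,0.7,-0.1,0,-0.22,0,0,0,0.7,-0.1,0,-0.22,0,0,0,0.7]

```text
time_s: 23.15
position: [0.4315, -0.4895, 0.2551]
tcp_rot: [[0.942, 0.336, 0.001], [0.336, -0.942, -0.002], [0.0, 0.002, -1.0]]
force: [0.1, -0.0, -0.5]
opening: 0.7
grasp_force: 0.0
```

```bash
python3 - <<'E'
from fit import *
from rig import bot, vision
s=bot.read_state();c=vision.capture('wrist');T=pose(s);np.savez('w10.npz',**c,T=T)
d=vision.capture('side');np.savez('s10.npz',**d)
h=cv2.cvtColor(c['color'],cv2.COLOR_RGB2HSV)
m=cv2.inRange(h,(0,80,30),(14,255,200))|cv2.inRange(h,(172,80,30),(180,255,200))
k,lab,st,ce=cv2.connectedComponentsWithStats(m)
for i in range(1,k):
    if st[i,4]>300:
        ys,xs=np.where(lab==i);q=onz(c,np.c_[xs,ys],.043,T)[:,:2]*1000;print(st[i],ce[i].round(),cv2.minAreaRect(q.astype(np.float32)),np.median(c['color'][lab==i],0))
# block top strips visible beside the mould (sides +-y): pixel rows through centre
g=cv2.cvtColor(c['color'],cv2.COLOR_RGB2GRAY)
A=R.from_euler('z',20,degrees=True).as_matrix()
p=proj(c,np.array([[0,.032,.019],[0,.025,.043],[0,-.025,.043],[0,-.032,.019],[.038,0,.043],[-.038,0,.043]])@A.T+[.5285,-.4546,0],T);print(p.round(1).tolist())
r=int(p[0,1]);a=int(p[0,0])-12;b=int(p[3,0])-20;print(a,g[r,a:a+32].tolist(),b,g[r,b:b+32].tolist())
E
```

```text
[125   0  92  43 958] [186.  30.] ((523.6173706054688, -307.1173095703125), (35.85961151123047, 89.0468978881836), 20.63040542602539) [144.  90.  63.]
[ 536    0  104  112 1703] [571.  53.] ((638.4502563476562, -725.6629638671875), (120.0540771484375, 72.99260711669922), 89.94712829589844) [68. 52. 41.]
[ 289   33   50   78 3681] [314.  71.] ((527.04541015625, -455.149658203125), (73.17139434814453, 48.507633209228516), 19.758317947387695) [161. 109.  87.]
[586 151  53  15 414] [612. 158.] ((551.5867309570312, -787.480712890625), (9.165099143981934, 57.873050689697266), 9.585680961608887) [135. 107.  87.]
[[283.9, 72.9], [288.8, 71.2], [338.3, 70.8], [343.3, 72.4], [313.2, 29.6], [313.9, 109.9]]
271 [135, 137, 136, 137, 138, 139, 138, 138, 139, 138, 139, 138, 137, 141, 168, 188, 191, 190, 134, 85, 99, 117, 121, 122, 120, 121, 120, 120, 120, 121, 121, 121] 323 [123, 122, 122, 122, 123, 122, 121, 123, 123, 124, 122, 123, 122, 128, 135, 218, 249, 252, 252, 254, 249, 233, 233, 233, 234, 232, 231, 232, 234, 234, 233, 231]
```

```bash
python3 -c "
from rig import bot, vision
print(bot.hand_in())"
```

```text
the job is handed in; nothing more can be done
None
```

I levered the cover open with the blade, laid the blade on the counter, set the rubber mould on the bench block about 1.5 mm off centre, and handed the job in at about 23 s; I didn't re-check the cover after lifting the mould out, and no verdict came back.

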